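Tip out the gasket bin and push the stray corner in

TASK

A stray rubber gasket corner lies on the slate ledge: first push the lever on the ledge backwards, past its first detent and right home to the second stop, so that the bin under the ledge tips fully out; then push the stray corner with the fingertips over the front edge of the ledge so that it drops into the tipped bin. Do not pick anything up, move the bin only by its lever and not by hand, and leave the lever at its second stop and the other goods where they are.

Things in the scene. Friction and masses are not known exactly. Their poses are not given: they have to be found in the camera images.
- unit: Ledge unit, fixed to the counter: grey slate slab 240 (x) x 500 (y) x 20 mm on a metal frame. Origin on the counter; own +x points to the back of the unit, away from the robot, +y to its left. Top of the slate is 165 mm above the origin; front edge at x = -90, back edge at x = +150, ends at y = -250 and +250 mm. No lip along the front edge.
- lever (a joint): Lever travel in m along the unit's +x: 0 at rest (bin shut), 0.035 first detent (bin half out), 0.070 second stop (bin fully out), hard end 0.072. Between the stops it needs a push of up to about 12 N; past the middle between two stops (about 0.055 for the last) it snaps on to the next, short of it it springs back. It stays at the second stop when let go.
- lever_top (a point): Centre of the lever's pale wooden cross-bar, 37 mm above the slate near the right end of the ledge (unit y = -165, x = -50 mm at rest). The bar lies along the unit's y, 44 mm long, 16 mm thick, on a 10 x 10 mm steel stem that rises from a flat metal plate (130 x 56 mm, 3 mm thick) on the slate.
- bin: Galvanised bin under the ledge, worked by the lever. Origin on its pivot, middle of its lower front edge (unit x = -85 mm, 20 mm up). V trough 280 mm wide (y): front panel along own +z, floor panel along own +x, both 115 mm, open between. Fully tipped (50 deg towards the robot) its mouth reaches 80 mm out in front of the ledge, lip 70 mm below the slate's top. More gasket corners lie in it.
- corner: Stray gasket corner: black rubber L lying flat on the ledge, legs 48 mm long, 14 mm wide, 12 mm high, 30 g. Origin on its underside under its centroid, 17 mm inside both outer sides; from the outer angle (own x = y = -17 mm) one leg runs along own +x, one along +y. Any yaw; origin 45 to 75 mm behind the ledge's front edge.
- hinge: bronze pivot hinge, two leaves and a round knuckle, 66 x 70 x 14 mm, lying on the ledge; origin under its centre. Bystander, not to be moved.
- handle: black window handle, 28 mm wide, 133 mm long, 32 mm high, lying on the ledge; origin on its underside. Bystander, not to be moved.
- shovel: flat red glazing shovel with a hardwood grip, 195 x 50 x 24 mm, lying near the left end of the ledge; origin on its underside near the middle. Bystander, not to be moved.
- turnbuckle: brass turnbuckle, 117 x 19 x 13 mm, lying on the ledge between the lever and the stray corner; origin under its centre. Bystander, not to be moved.
- lifter: suction glass lifter, disc 110 mm across with a bar grip, 65 mm high, standing on the counter left of the ledge; origin under its centre. Bystander, not to be moved.
- jar: screw-top glass jar, 68 mm across, 95 mm high, standing on the counter right of the ledge; origin under its centre. Bystander, not to be moved.

How it is judged:
By the outcome, as a careful person would: the job done as asked, in the order asked, and still so for the second after the job is handed in, with the robot touching nothing.
It also fails if it takes over 42 s, if anything falls off the work surface, if the arm or the gripper's body presses on something with over 40 N, if the wrist force passes 120 N, or if a joint passes its speed limit or range.

ROBOT

A 6-joint arm with a two-finger parallel gripper is mounted at the origin on the work surface. World frame = base frame: x ahead of the robot, y to its left, z up, the work surface at z = 0. Lengths are in m, angles in rad, forces in N, time in s.
With the tool pointing down it reaches from about 0.375 to 0.9 m from the base axis. Payload 3.1 kg.
Tool frame: the origin (TCP) lies at the very end of the fingers, on their centre line; the grasp point (between the pads) lies 19 mm behind it (robot.grip_depth is the distance from the TCP to the grasp point, in m); z points along the fingers, y is the direction in which the jaws open and shut (so a half turn about z gives the same grasp; the last joint's range is limited). The gripper opens to 87 mm and grips with 3 to 60 N. Pads are 19 mm wide; open, the fingers measure 117 mm over their backs; the gripper's body (75 mm by 190 mm) begins 51 mm behind the grasp point.
Start: joints at [0.983, 0.527, 1.433, -0, 1.181, -0.178], TCP at [0.249, 0.573, 0.223] pointing down, gripper open.
Joint ranges: [-3.08, 3.08], [-0.75, 2.2], [0.22, 2.44], [-1.43, 4.57], [0, 2.65], [-2.85, 2.85]. Speed limits (rad/s): [2.79, 2.79, 3.14, 3.14, 3.14, 3.14].

INTERFACE

Orientations are given as a unit quaternion [x, y, z, w].
In Python, from rig import robot gives the robot as it stands.
- The arm moves only by the tool drive_tool, never from a script. Its argument "series" is a list of rows, each a list of 7 numbers: the shift along the tool's x, y, z in m, then the turn, a rotation vector about the tool's x, y, z in degrees, then the opening, from 0 (shut) to 1 (fully open). A call has 1 to 5 rows; each row shifts and turns the commanded pose from where the row before left it, along the tool's axes as they then stand; what a row does not reach is not made up. A row lasts 1/8 s, in which the tool goes at most 62.5 mm and 10.7 degrees, less where a joint would pass 70% of its speed; a pose out of reach is approached as far as the arm can. A call is refused whole if a number of a shift passes 0.0625 or a number of a turn 10.7, either way. A call with a gripper value outside its range is refused whole. The fingers move at their own pace and stop on an object; "squeeze" is the grip in N (left out, the last holds). Time passes only in rows, so rows that do not move let the fingers close. It gives the time, the measured TCP pose, the force and the opening at its end, in the units of the state.
- robot.get_obs(): the state, without advancing time (a new reading comes with each control period).
- robot.camera(name): name is "scene" or "top" or "wrist"; returns (picture, depth): 400x640x3 uint8, blue, green, red; 400x640 float32, m along the optical axis (not along the pixel's ray), 0 where there is no reading.
- robot.camera_model(name): a dict with "fx", "fy", "cx", "cy" (pixels), "R" (3x3) and "t" (3): a world point X has camera coordinates R X + t. Camera axes: x right, y down, z forward; pixel columns grow to the right and rows downward; lengths in m; the calibration is good to about 2 mm. The wrist camera is an equidistant fisheye: a pixel r from the principal point sees the ray r / f radians off the axis. A picture is of the moment at which its call begins: read the wrist's pose just before it. camera_model takes no time and is no camera call; for the wrist camera it gives the pose at the moment of the call.
- robot.hand_in(): hands the job in, once; it reports no verdict.
The state is a dict: "time": time; "q": joint angles; "joint_velocities": joint speeds; "joint_torque": joint torques, N m; "position": TCP position; "tool_rot": TCP orientation; "ft_force": force on the tool from outside, world axes, zero at the start; "moment": the same for the moment, N m; "grip_width": finger opening in m.
Only numpy, scipy, OpenCV 4.12 (cv2) and the standard library are available. Lean on these libraries where they do the work, as an engineer would, in place of code of your own. Each camera call takes 0.05 s, during which the arm holds its last target. There are 200 camera calls.

## Working session

There is one attempt and no reset: what is moved stays moved. The work goes in short steps, Python scripts to look and compute and a tool call to move; the robot and the scene stay as the last step left them, time stands still between calls to the robot, and variables do not carry over. Pictures are saved under pics/ and viewed, about 8 in all and at most 12, crops included, and the job is handed in when it is done.

Besides the shell and the picture viewer there is one more tool, called after "Call:" as name(argument=value, ...) on one line, values as JSON. drive_tool: Moves the arm, as the interface text tells. Its arguments: {"type":"object","properties":{"series":{"type":"array"},"squeeze":{"type":"number"}},"required":["series"]}

```bash
mkdir -p pics; ls; python3 - <<'E'
from rig import robot
import cv2,numpy as np
for n in("scene","top"):
    p,d=robot.camera(n);cv2.imwrite(f"pics/{n}0.png",p);np.save(f"pics/{n}0.npy",d)
    m=robot.camera_model(n);print(n,m)
o=robot.get_obs();print(o)
E
```

```text
pics
scene {'fx': 397.17398412720826, 'fy': 397.17398412720826, 'cx': 319.44365755005845, 'cy': 196.60357145323883, 'R': array([[ 0.78927758,  0.61395537, -0.00998573],
       [ 0.43020674, -0.5645149 , -0.70444665],
       [-0.4381359 ,  0.55170801, -0.70968669]]), 't': array([-0.47176495, -0.16745295,  1.43133779])}
top {'fx': 391.22505608151755, 'fy': 391.22505608151755, 'cx': 315.50613710590824, 'cy': 199.31720988819035, 'R': array([[-1.19333039e-02, -9.99928669e-01, -5.03859591e-04],
       [-9.96995862e-01,  1.19368662e-02, -7.65294869e-02],
       [ 7.65300425e-02, -4.10903694e-04, -9.97067191e-01]]), 't': array([0.02540104, 0.61403966, 1.3226106 ])}
{'time': 0.1, 'q': array([ 9.82526069e-01,  5.28337653e-01,  1.43380690e+00, -2.51156989e-05,
        1.18136907e+00, -1.78472870e-01]), 'joint_velocities': array([ 0.0019993 , -0.00189217, -0.00359335,  0.00059289,  0.00106808,
       -0.00015471]), 'joint_torque': array([-2.73335663e-04, -4.40986633e+01, -1.77151734e+01,  6.34569721e-02,
        5.33811806e-02, -4.57799968e-05]), 'position': array([0.24860226, 0.57270222, 0.22168091]), 'tool_rot': array([ 2.03463201e-01,  9.79082123e-01, -8.95101377e-04, -3.48496942e-04]), 'ft_force': array([ 0.59129719, -0.31992746,  0.01555792]), 'moment': array([-0.02567417,  0.01658101, -0.01328412]), 'grip_width': 0.08674740343854778}
```

View pics/top0.png

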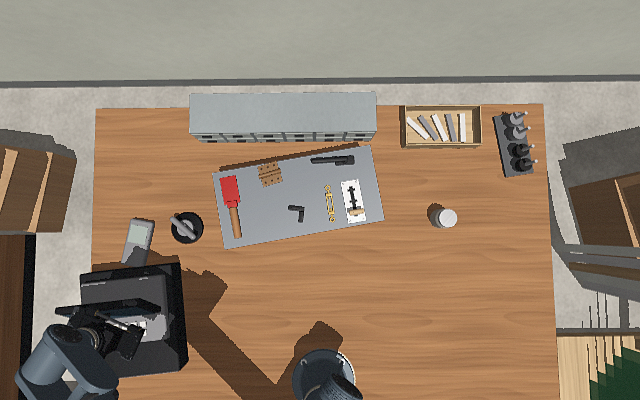

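View pics/scene0.png

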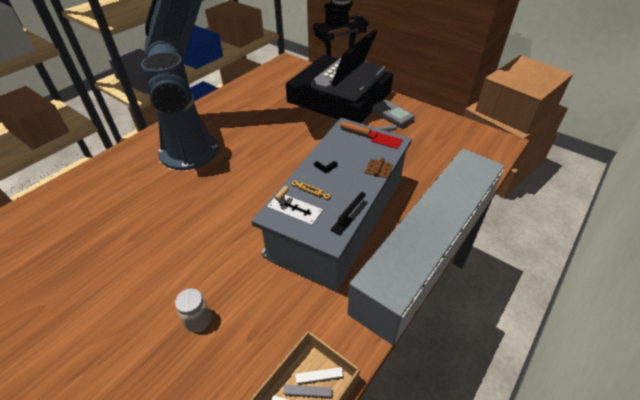

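The top view shows the ledge at columns 213–384, rows 145–248. The corner is near (297,213), the lever bar near (355,210), and the turnbuckle near (330,203). The hand is above a laptop, so I'll lift first. Next is an enlarged crop.

```bash
cat > h.py <<'E'
from rig import robot
import numpy as np,cv2
from scipy.spatial.transform import Rotation as Ro
def onplane(m,u,v,z):
    r=m["R"].T@np.array([(u-m["cx"])/m["fx"],(v-m["cy"])/m["fy"],1]);c=-m["R"].T@m["t"]
    return c+r*(z-c[2])/r[2]
E
python3 - <<'E'
import cv2
p=cv2.imread("pics/top0.png")[140:255,205:390]
cv2.imwrite("pics/c0.png",cv2.resize(p,None,fx=4.2,fy=4.2,interpolation=cv2.INTER_CUBIC))
E
```

```text
(no output)
```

View pics/c0.png

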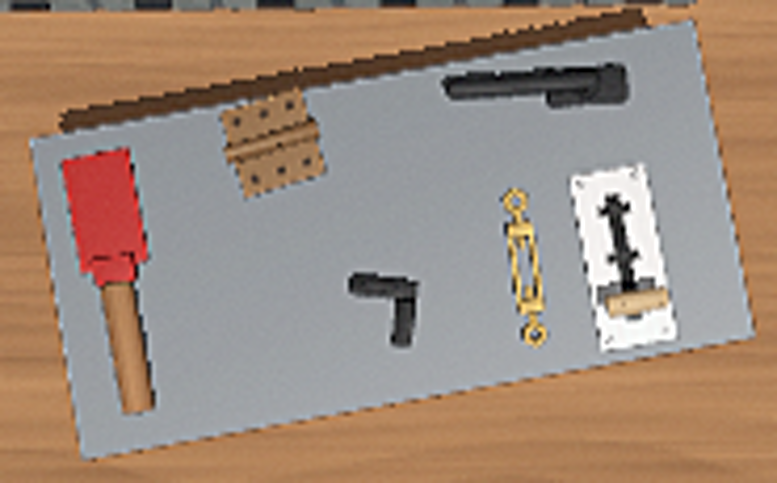

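The crop shows the slate corners at BL (32,138), BR (695,20), FR (755,337) and FL (85,458). The lever bar centre is at (638,302). The L's outer angle is at about (416,283), with leg ends at (350,283) and (402,347). The turnbuckle runs from (515,200) to (535,335).

```bash
cat > a.py <<'E'
from h import *
m=robot.camera_model("top")
def w(p,z): return onplane(m,205+(p[0]+.5)/4.2-.5,140+(p[1]+.5)/4.2-.5,z)
q=np.array([w(p,.165) for p in((32,138),(695,20),(755,337),(85,458))])[:,:2]
L=np.array([[150,250],[150,-250],[-90,-250],[-90,250]])/1e3
a,b=L-L.mean(0),q-q.mean(0)
yaw=np.arctan2((a[:,0]*b[:,1]-a[:,1]*b[:,0]).sum(),(a*b).sum())
R=np.array([[np.cos(yaw),-np.sin(yaw)],[np.sin(yaw),np.cos(yaw)]])
t=q.mean(0)-R@L.mean(0)
print("yaw",np.degrees(yaw),"t",t,"res mm",(q-(L@R.T+t)).round(4)*1e3)
def U(p,z): return ((w(p,z)[:2]-t)@R*1e3).round(1)
for n,p,z in(("bar",(638,302),.21),("angle",(417,283),.177),("legA end",(350,283),.177),("legB end",(402,347),.177),("tbL",(515,188),.178),("tbR",(535,347),.178),("bar l",(608,307),.21),("bar r",(669,298),.21)):
    print(n,"unit",U(p,z),"world",w(p,z).round(3))
E
python3 a.py
```

```text
yaw 9.52203198565848 t [0.58466999 0.06678051] res mm [[-0.7 -1.4]
 [-1.1  1.2]
 [ 0.5  2.4]
 [ 1.3 -2.2]]
bar unit [ -50.  -163.4] world [ 0.562 -0.103  0.21 ]
angle unit [ -7.3 -12. ] world [0.579 0.054 0.177]
legA end unit [ 1.3 35.7] world [0.58  0.102 0.177]
legB end unit [-50.9   6.7] world [0.533 0.065 0.177]
tbL unit [ 48.2 -94.3] world [ 0.648 -0.018  0.178]
tbR unit [-68.  -87.8] world [ 0.532 -0.031  0.178]
bar l unit [ -49.8 -142. ] world [ 0.559 -0.081  0.21 ]
bar r unit [ -51.1 -185.4] world [ 0.565 -0.125  0.21 ]
```

Call:
drive_tool(series=[[0,0,-0.0625,0,0,0,0],[0,0,-0.0625,0,0,0,0]])

```text
time: 0.35
position: [0.2486, 0.5726, 0.3475]
tool_rot: [0.203, 0.979, -0.002, -0.001]
ft_force: [0.6, 1.5, -0.4]
grip_width: 0.0744
```

Call:
drive_tool(series=[[0,0,0,0,0,-10.7,0],[0,0,0,0,0,-10.7,0],[0,0,0,0,0,-10.7,0],[0,0,0,0,0,-0.8,0],[-0.014,-0.06,0,0,0,0,0]])

```text
time: 0.98
position: [0.2721, 0.5182, 0.3466]
tool_rot: [-0.083, 0.997, 0.001, 0.0]
ft_force: [0.9, -0.4, 0.5]
grip_width: 0.0252
```

Call:
drive_tool(series=[[-0.014,-0.06,0,0,0,0,0],[-0.014,-0.06,0,0,0,0,0],[-0.014,-0.06,0,0,0,0,0],[-0.014,-0.06,0,0,0,0,0],[-0.014,-0.06,0,0,0,0,0]])

```text
time: 1.6
position: [0.3912, 0.2301, 0.3476]
tool_rot: [-0.081, 0.997, 0.0, 0.0]
ft_force: [1.1, -0.1, 0.1]
grip_width: 0.0002
```

Call:
drive_tool(series=[[-0.014,-0.06,0,0,0,0,0],[-0.014,-0.06,0,0,0,0,0],[-0.014,-0.06,0,0,0,0,0],[-0.014,-0.06,0,0,0,0,0],[0,0,0,0,0,0,0]])

```text
time: 2.22
position: [0.487, 0.0003, 0.3472]
tool_rot: [-0.077, 0.997, -0.001, 0.0]
ft_force: [-0.4, -0.0, -0.2]
grip_width: 0.0004
```

```bash
cat >> h.py <<'E'
yaw=np.radians(9.52);t=np.array([.5847,.0668]);R2=np.array([[np.cos(yaw),-np.sin(yaw)],[np.sin(yaw),np.cos(yaw)]])
def unit(p): return (np.asarray(p)[:2]-t)@R2*1e3
def where():
    o=robot.get_obs();T=Ro.from_quat(o["tool_rot"]).as_matrix()
    print("unit",unit(o["position"]).round(1),"z",o["position"][2].round(4),"tool y yaw",np.degrees(np.arctan2(T[1,1],T[0,1])).round(2),"tool z",T[:,2].round(3),"F",o["ft_force"].round(1),"t",o["time"],o["q"].round(2))
E
python3 -c "
from h import *
where()"
```

```text
unit [-107.4  -49.4] z 0.3472 tool y yaw 98.89 tool z [ 0.001 -0.001 -1.   ] F [-0.4 -0.  -0.2] t 2.225 [-0.23  0.2   1.59 -0.    1.35 -1.95]
```

Call:
drive_tool(series=[[-0.013,-0.057,0,0,0,-0.6,0],[-0.014,-0.057,0,0,0,0,0],[0,0,0.06,0,0,0,0],[0,0,0.05,0,0,0,0],[0,0,0,0,0,0,0]])

```text
time: 2.85
position: [0.5278, -0.1012, 0.234]
tool_rot: [-0.087, 0.996, 0.003, -0.005]
ft_force: [-0.6, 0.7, 0.9]
grip_width: 0.0007
```

```bash
python3 -c "
from h import *
where()
p,d=robot.camera('wrist');cv2.imwrite('pics/w1.png',p)
p,d=robot.camera('scene');cv2.imwrite('pics/s1.png',cv2.resize(p[120:280,230:450],None,fx=3.5,fy=3.5,interpolation=2))"
```

```text
unit [ -83.9 -156.3] z 0.234 tool y yaw 99.97 tool z [-0.01   0.005 -1.   ] F [-0.6  0.7  0.9] t 2.85 [-0.4   0.4   1.63  0.    1.12 -2.14]
```

View pics/s1.png

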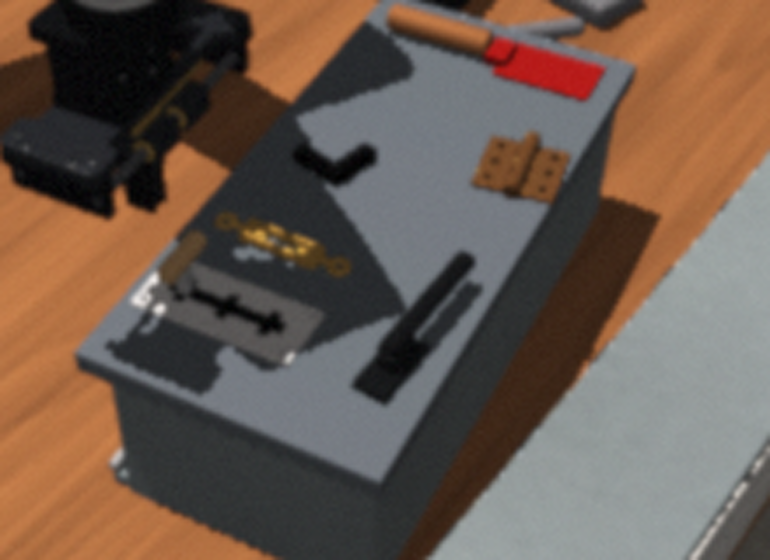

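The view shows the fingertips at about (145,205) in the crop, matching the projected TCP. They are in front of and above the bar at (183,257), and the bin is still shut. I'll lower and push.

Call:
drive_tool(series=[[0,-0.006,0.024,0,0,0,0],[0,0,0.023,0,0,0,0],[0,0,0,0,0,0,0]])

```text
time: 3.32
position: [0.5328, -0.1092, 0.1919]
tool_rot: [-0.087, 0.996, -0.0, 0.001]
ft_force: [-0.1, 0.8, 0.7]
grip_width: 0.001
```

```bash
python3 -c "
from h import *
where()"
```

```text
unit [ -80.3 -165. ] z 0.1919 tool y yaw 100.03 tool z [ 0.001 -0.    -1.   ] F [-0.1  0.8  0.7] t 3.325 [-0.41  0.46  1.67  0.    1.01 -2.15]
```

Call:
drive_tool(series=[[0,0,0.007,0,0,0.5,0],[-0.008,0,0,0,0,0,0],[-0.012,0,0,0,0,0,0],[-0.012,0,0,0,0,0,0]])

```text
time: 3.82
position: [0.5615, -0.1044, 0.1844]
tool_rot: [-0.083, 0.997, -0.0, -0.003]
ft_force: [-3.4, -1.4, 2.7]
grip_width: 0.0004
```

Call:
drive_tool(series=[[-0.012,0,0,0,0,0,0],[-0.012,0,0,0,0,0,0],[-0.012,0,0,0,0,0,0],[0,0,0,0,0,0,0]])

```text
time: 4.32
position: [0.6012, -0.0982, 0.1839]
tool_rot: [-0.083, 0.997, -0.0, 0.001]
ft_force: [-0.1, -0.3, 0.3]
grip_width: 0.0005
```

```bash
python3 -c "
from h import *
where()"
```

```text
unit [ -11.  -165.4] z 0.1839 tool y yaw 99.54 tool z [ 0.003 -0.    -1.   ] F [-0.1 -0.3  0.3] t 4.325 [-0.35  0.55  1.51  0.    1.07 -2.08]
```

Call:
drive_tool(series=[[-0.006,0,0,0,0,0,0],[-0.005,0,0,0,0,0,0],[0,0,0,0,0,0,0]])

```text
time: 4.7
position: [0.6106, -0.0963, 0.1834]
tool_rot: [-0.083, 0.997, -0.0, 0.0]
ft_force: [-0.6, -0.1, -0.1]
grip_width: 0.0005
```

```bash
python3 -c "
from h import *
where()
p,d=robot.camera('scene');cv2.imwrite('pics/s2.png',cv2.resize(p[120:280,230:450],None,fx=3.5,fy=3.5,interpolation=2))"
```

```text
unit [  -1.5 -165.1] z 0.1834 tool y yaw 99.54 tool z [ 0.  0. -1.] F [-0.6 -0.1 -0.1] t 4.7 [-0.34  0.56  1.49  0.    1.09 -2.07]
```

View pics/s2.png

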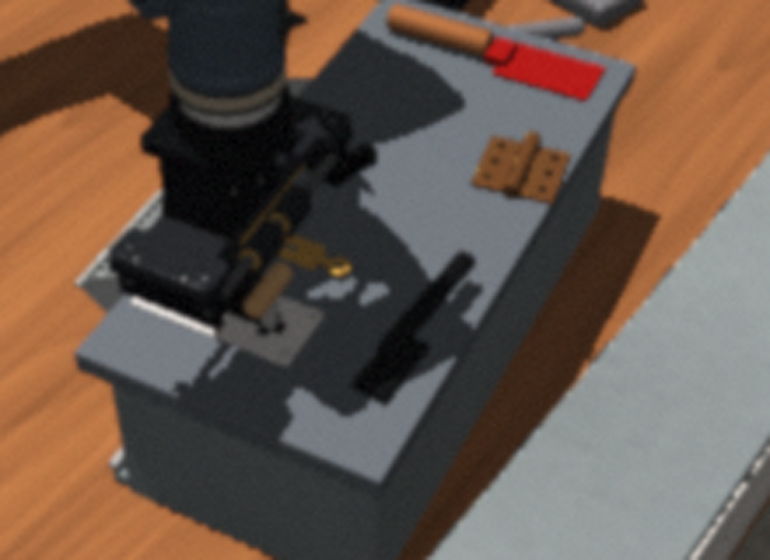

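The bar has moved to the far end of its slot at about (268,292), and the bin is out on the left at about (105,275). I'll back off, rise, and check from a clear viewpoint.

Call:
drive_tool(series=[[0.02,0,0,0,0,0,0],[0,0,-0.05,0,0,0,0],[0,0,-0.06,0,0,0,0],[0.05,0.05,0,0,0,0,0],[0.05,0.05,0,0,0,0,0]])

```text
time: 5.38
position: [0.488, -0.0268, 0.2944]
tool_rot: [-0.082, 0.997, -0.0, 0.001]
ft_force: [0.6, 0.8, 0.4]
grip_width: 0.0004
```

Call:
drive_tool(series=[[0.0,0.04,0,0,0,0,0.15],[0,0.04,0,0,0,0,0.15],[0,0,0,0,0,0,0.15]])

```text
time: 5.75
position: [0.4742, 0.0538, 0.2938]
tool_rot: [-0.085, 0.996, 0.0, -0.0]
ft_force: [0.2, -0.9, 0.6]
grip_width: 0.0123
```

```bash
python3 -c "
from h import *
where()
p,d=robot.camera('top');cv2.imwrite('pics/t3.png',cv2.resize(p[140:270,205:390],None,fx=4.2,fy=4.2,interpolation=2))
p,d=robot.camera('wrist');cv2.imwrite('pics/w3.png',p)
p,d=robot.camera('scene');cv2.imwrite('pics/s3.png',cv2.resize(p[120:280,230:450],None,fx=3.5,fy=3.5,interpolation=2))"
```

```text
unit [-111.1    5.5] z 0.2938 tool y yaw 99.73 tool z [-0.  0. -1.] F [ 0.2 -0.9  0.6] t 5.75 [-0.12  0.24  1.7   0.    1.21 -1.86]
```

View pics/t3.png

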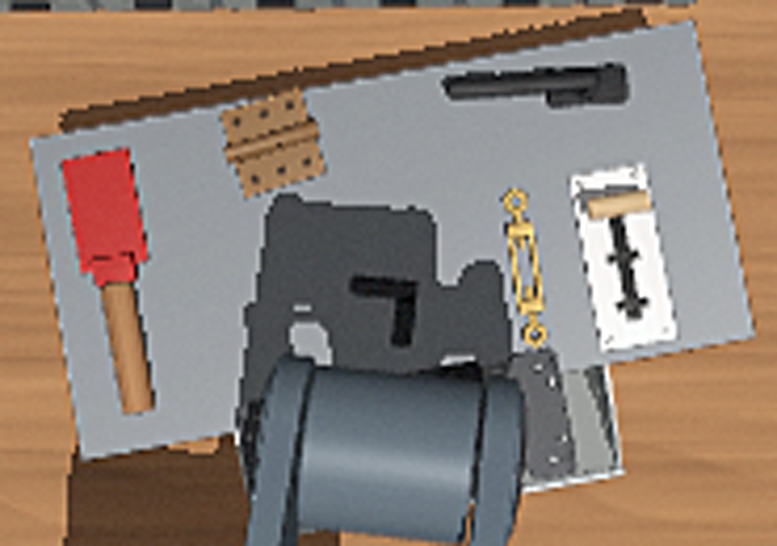

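View pics/w3.png

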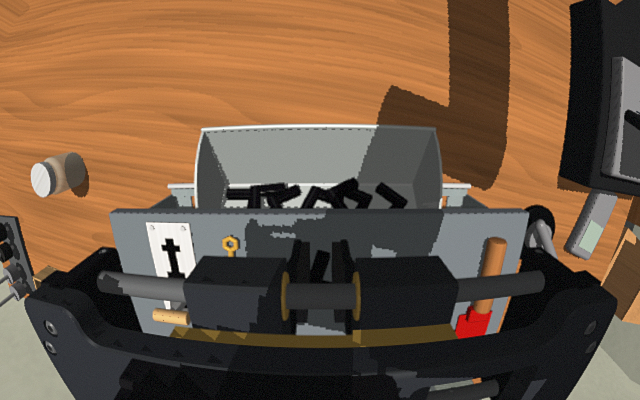

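The top view shows the lever bar at (619,206) and all goods unmoved. The L's back edge runs from (352,278) to (417,284), and leg B ends at (402,346). The wrist view shows the bin tipped wide open at (315,165) with gaskets in it.

```bash
sed -i '/^for n,p,z/,$d' a.py; cat >> a.py <<'E'
for n,p,z in(("bar",(619,206),.21),("backedge l",(352,278),.177),("back r",(417,284),.177),("B end l",(392,346),.177),("B end r",(410,348),.177),("A end low",(350,295),.177)): print(n,U(p,z))
E
python3 a.py
```

```text
yaw 9.52203198565848 t [0.58466999 0.06678051] res mm [[-0.7 -1.4]
 [-1.1  1.2]
 [ 0.5  2.4]
 [ 1.3 -2.2]]
bar [  19.1 -162.8]
backedge l [ 4.7 33.7]
back r [ -8.  -11.9]
B end l [-48.9  13.7]
B end r [-52.7   1.2]
A end low [-7.2 37.2]
```

Call:
drive_tool(series=[[-0.043,-0.003,0,0,0,0,0.15],[-0.043,-0.002,0,0,0,0,0.15],[-0.042,-0.002,0,0,0,0,0.15],[0,0,0.03,0,0,8,0.15],[0,0,0.03,0,0,7.7,0.15]])

```text
time: 6.52
position: [0.604, 0.0643, 0.2324]
tool_rot: [0.057, 0.998, -0.0, 0.0]
ft_force: [0.2, 0.5, -0.9]
grip_width: 0.0132
```

Call:
drive_tool(series=[[0,0,0.03,0,0,0,0.15],[0,0,0,0,0,0,0.15],[0,0,0,0,0,0,0.15]])

```text
time: 6.9
position: [0.6038, 0.0651, 0.2044]
tool_rot: [0.054, 0.999, -0.0, 0.001]
ft_force: [0.6, 0.6, 0.8]
grip_width: 0.0129
```

```bash
python3 -c "
from h import *
where()"
```

```text
unit [18.6 -4.9] z 0.2044 tool y yaw 83.76 tool z [ 0.002 -0.    -1.   ] F [0.6 0.6 0.8] t 6.9 [-0.08  0.52  1.5  -0.    1.12 -1.54]
```

Call:
drive_tool(series=[[0,0.003,0.02,0,0,0,0.15],[0,0,0.014,0,0,0,0.15],[0,0,0,0,0,0,0.15]])

```text
time: 7.28
position: [0.6027, 0.0688, 0.1693]
tool_rot: [0.054, 0.999, -0.0, -0.001]
ft_force: [-0.3, -0.2, 0.2]
grip_width: 0.0133
```

```bash
python3 -c "
from h import *
where()"
```

```text
unit [18.1 -1. ] z 0.1693 tool y yaw 83.82 tool z [-0.001 -0.    -1.   ] F [-0.3 -0.2  0.2] t 7.275 [-0.07  0.57  1.53 -0.    1.05 -1.53]
```

Call:
drive_tool(series=[[0.01,0,0,0,0,0,0.15],[0.01,0,0,0,0,0,0.15],[0.01,0,0,0,0,0,0.15],[0.01,0,0,0,0,0,0.15],[0.01,0,0,0,0,0,0.15]])

```text
time: 7.9
position: [0.5527, 0.0745, 0.1698]
tool_rot: [0.054, 0.999, -0.0, 0.0]
ft_force: [-0.2, 0.8, 0.5]
grip_width: 0.0127
```

```bash
python3 -c "
from h import *
where()
p,d=robot.camera('wrist');cv2.imwrite('pics/w4.png',cv2.resize(p[150:350,200:440],None,fx=3,fy=3,interpolation=2))"
```

```text
unit [-30.3  12.9] z 0.1698 tool y yaw 83.82 tool z [ 0. -0. -1.] F [-0.2  0.8  0.5] t 7.9 [-0.07  0.51  1.66 -0.    0.98 -1.53]
```

View pics/w4.png

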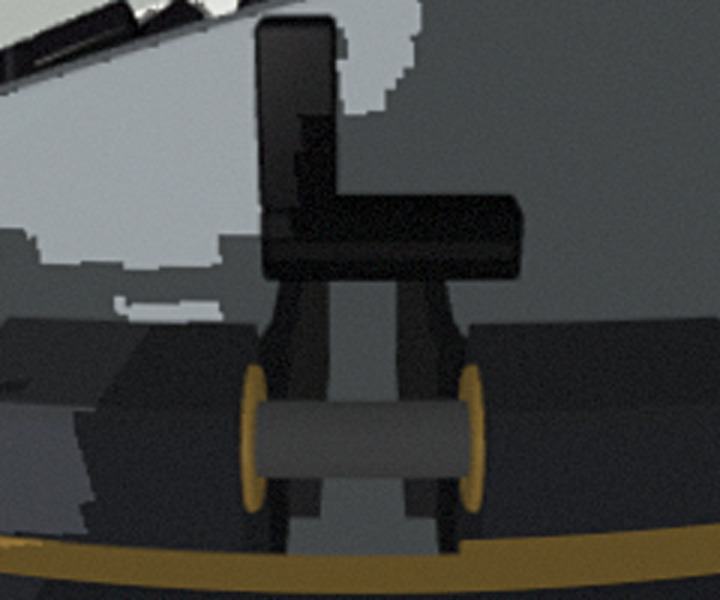

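The L lies flat against both fingertips, with leg B at the edge (295,20) and the bin beyond it. I'll keep pushing.

Call:
drive_tool(series=[[0.01,0,0,0,0,0,0.15],[0.01,0,0,0,0,0,0.15],[0.01,0,0,0,0,0,0.15],[0.012,0,0,0,0,0,0.15],[0.012,0,0,0,0,0,0.15]])

```text
time: 8.57
position: [0.4985, 0.0803, 0.1695]
tool_rot: [0.054, 0.999, -0.0, -0.0]
ft_force: [-0.6, -0.0, -0.1]
grip_width: 0.0128
```

Call:
drive_tool(series=[[0.01,0,0,0,0,0,0.15],[0.008,0,0,0,0,0,0.15],[0,0,0,0,0,0,0.15],[0,0,0,0,0,0,0.15]])

```text
time: 9.07
position: [0.4823, 0.0821, 0.1697]
tool_rot: [0.054, 0.999, -0.0, 0.0]
ft_force: [-0.7, -0.0, -0.1]
grip_width: 0.0133
```

```bash
python3 -c "
from h import *
where()
p,d=robot.camera('wrist');cv2.imwrite('pics/w5.png',cv2.resize(p[100:350,160:480],None,fx=2.4,fy=2.4,interpolation=2))"
```

```text
unit [-98.4  32. ] z 0.1697 tool y yaw 83.82 tool z [ 0.001 -0.    -1.   ] F [-0.7 -0.  -0.1] t 9.075 [-0.06  0.43  1.82 -0.    0.89 -1.52]
```

View pics/w5.png

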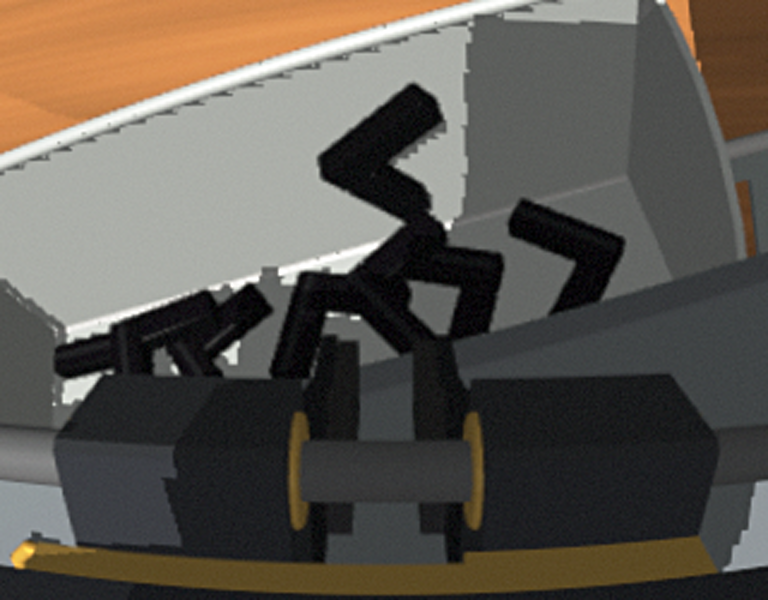

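The corner is off the ledge and in the bin at about (380,150), leaning on the front panel. I'll rise clear and do the final check.

Call:
drive_tool(series=[[0,0,-0.04,0,0,0,0.15],[0,0,-0.06,0,0,0,0.15],[0,0,-0.06,0,0,0,0.15],[0.03,0,0,0,0,0,0.15],[0.0,0,0,0,0,0,0.15]])

```text
time: 9.75
position: [0.4507, 0.0856, 0.3303]
tool_rot: [0.054, 0.999, 0.0, 0.0]
ft_force: [0.3, -0.4, 0.6]
grip_width: 0.0129
```

Call:
drive_tool(series=[[0,0.06,0,0,0,0,0.15],[0,0.06,0,0,0,0,0.15],[0,0.06,0,0,0,0,0.15],[0,0.06,0,0,0,0,0.15],[0.0,0,0,0,0,0,0.15]])

```text
time: 10.38
position: [0.4783, 0.3278, 0.3279]
tool_rot: [0.051, 0.999, 0.0, -0.0]
ft_force: [0.2, -1.0, -0.7]
grip_width: 0.013
```

```bash
python3 -c "
from h import *
where()
p,d=robot.camera('top');cv2.imwrite('pics/t6.png',cv2.resize(p[140:270,205:390],None,fx=4.2,fy=4.2,interpolation=2))"
```

```text
unit [-61.7 275. ] z 0.3279 tool y yaw 84.12 tool z [-0.001  0.001 -1.   ] F [ 0.2 -1.  -0.7] t 10.375 [ 0.41  0.36  1.41  0.    1.37 -1.06]
```

View pics/t6.png

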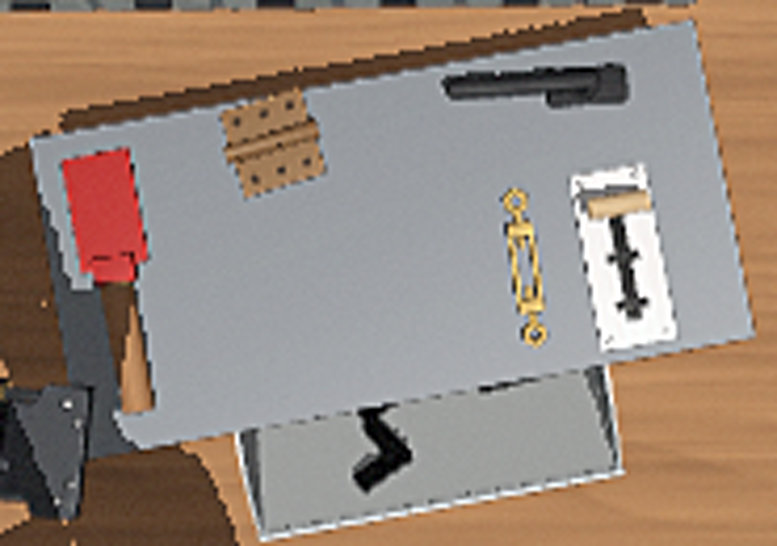

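The ledge is clear and the corner is in the bin at (385,450). The lever bar is still at (619,206), the second stop, and the other goods are in place.

```bash
python3 -c "
from rig import robot
print(robot.hand_in())"
```

```text
the job is handed in; nothing more can be done
None
```

The job is done and handed in at about 10.4 s of the 42 s allowed. I pushed the lever back to its second stop with the closed fingertips. Then I pushed the stray corner over the front edge with the fingertips, and it dropped into the tipped bin.

- **Lever:** it measured about 69 mm of travel against 70 mm for the second stop, within the roughly 1–2 mm error of my measurement. The bar was at the same spot in the last picture, and the bin was tipped out.
- **Corner:** the last top view shows it inside the bin, leaning against the front panel, and nothing of it left on the ledge.
- **Other goods:** the hinge, handle, shovel and turnbuckle look unmoved in the last picture. The jar and lifter were outside that crop, so I did not recheck them at the end; the gripper stayed well above or away from both.
- **Forces:** the wrist force read a few newtons at most at the end of each move.

No check failed or disagreed.

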